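# Find the rocking corner of the jig plate and flatten its shim

### The arm

A 6-joint arm with a two-finger parallel gripper is mounted at the origin on the work surface. World frame = base frame: x ahead of the robot, y to its left, z up, the work surface at z = 0. Lengths are in mm, angles in rad, forces in N, time in s.
With the tool pointing down it reaches from about 400 to 925 mm from the base axis. Payload 12.5 kg.
Tool frame: the origin (TCP) lies at the very end of the fingers, on their centre line; the grasp point (between the pads) lies 19 mm behind it; y points along the fingers, z is the direction in which the jaws open and shut, and the axes are right-handed (so a half turn about y gives the same grasp; the last joint's range is limited). The gripper opens to 95 mm and grips with 3 to 60 N. Pads are 20 mm wide; open, the fingers measure 119 mm over their backs; the gripper's body (75 mm by 180 mm) begins 59 mm behind the grasp point.
Start: joints at [1.24, 0.491, 1.559, -0, 1.092, -0.106], TCP at [139.301, 609.296, 214.661] pointing down, gripper open.
Joint ranges: [-3.1, 3.1], [-0.84, 2.19], [0.05, 2.79], [-1.13, 4.28], [0.06, 2.93], [-2.69, 2.69]. Speed limits (rad/s): [2.22, 2.22, 2.79, 3.14, 3.14, 3.14].

### API

Orientations are given as [roll, pitch, yaw] about the fixed x, y, z axes, in that order (R = Rz(yaw) Ry(pitch) Rx(roll)).
In Python, from cell import env, optics gives the robot as it stands.
- The arm moves only by the tool drive_tool, never from a script. Its argument "steps" is a list of rows, each an object with "slide": the shift along the tool's x, y, z in m, a list of three; "dr": the turn, a rotation vector about the tool's x, y, z in rad, a list of three; "fingers": the finger opening in m, from 0 to 0.0951. A call has 1 to 5 rows; each row is the pose to reach, as a shift and turn from the pose commanded when the call began, along the tool's axes at that moment; what a row does not reach only later rows make up. A row lasts 1/12 s, in which the tool goes at most 41.7 mm and 7.16 degrees, less where a joint would pass 70% of its speed; a pose out of reach is approached as far as the arm can. A call with a gripper value outside its range is refused whole. The fingers move at their own pace and stop on an object; the grip force is fixed at half the most. Time passes only in rows, so rows that repeat a pose let the fingers close. It gives the time, the measured TCP pose, the force and the opening at its end, in the units of the state.
- env.state(): the state, without advancing time (a new reading comes with each control period).
- optics.read_camera(name): name is "side" or "top"; returns the picture (480x640x3 uint8, red, green, blue); there is no depth.
- optics.camera_model(name): a dict with "mtx" (3x3 intrinsics, pixels), "distortion" ([k1, k2, p1, p2, k3] as OpenCV has them; the pictures are not rectified), "R" (3x3) and "t" (3): a world point X has camera coordinates R X + t. Camera axes: x right, y down, z forward; pixel columns grow to the right and rows downward; lengths in mm; the calibration is good to about 2 mm. A picture is of the moment at which its call begins. camera_model takes no time and is no camera call.
- env.job_done(): hands the job in, once; it reports no verdict.
The state is a dict: "t": time; "joints": joint angles; "qvel": joint speeds; "tau": joint torques, N m; "eef_pos": TCP position; "tcp_rot": TCP orientation; "ft_force": force on the tool from outside, world axes, zero at the start; "moment": the same for the moment, N m; "opening": opening from 0.0 (shut) to 1.0 (fully open).
Only numpy, scipy, OpenCV 4.12 (cv2) and the standard library are available. Lean on these libraries where they do the work, as an engineer would, in place of code of your own. Each camera call takes 0.05 s, during which the arm holds its last target.

### The job

One corner of the aluminium jig plate on the levelling stand rocks: press down on the plate's corners with a fingertip to find the one that sinks, and press that one right down so that it kicks its orange shim tab up. Then press that corner's shim tab down flat, leaving the other three shims as they stand, and let go. Do not pick anything up, and leave the plate lying on its stand and the glue, tape and screwdriver where they are.

Things in the scene. Friction and masses are not known exactly. Their poses are not given: they have to be found in the camera images.
- stand: fixed levelling stand: dark steel base 200 x 276 x 10 mm with a square loose aluminium jig plate on it. Origin at the centre of the base's underside, on the table; its x axis points away from the robot at yaw 0, y to the left, z up. Seen in this frame, near/far means -x/+x, right/left means -y/+y. Four low aluminium guides stand at the middles of the plate's edges (tops at z = 41 mm, below the plate top)
- plate: loose square aluminium jig plate, 150 x 150 x 8 mm, 0.8 kg, lying level on four hidden feet on the stand, with a 78 mm plywood board in its middle and a blue 20 mm round pad at each corner. Origin at the centre of its underside, 36 mm above the stand's origin; axes as the stand's
- corner_near_right (a point): centre of the blue pad on the plate's top at the near right corner, 44 mm above the table when level, at x = -58, y = -60 mm in the stand's frame. One of the four corners (a different one each time; they look alike) is soft: pressed on its pad it begins to give at 2 to 3 N, meets its shim after 2 to 3 mm and is fully down, 6 mm lower, by about 8 N (a little bump on the way); it springs back when let go. The other three sink less than 1 mm
- corner_near_left (a point): centre of the blue pad on the plate's top at the near left corner, 44 mm above the table when level, at x = -58, y = 60 mm in the stand's frame. One of the four corners (a different one each time; they look alike) is soft: pressed on its pad it begins to give at 2 to 3 N, meets its shim after 2 to 3 mm and is fully down, 6 mm lower, by about 8 N (a little bump on the way); it springs back when let go. The other three sink less than 1 mm
- corner_far_right (a point): centre of the blue pad on the plate's top at the far right corner, 44 mm above the table when level, at x = 58, y = -60 mm in the stand's frame. One of the four corners (a different one each time; they look alike) is soft: pressed on its pad it begins to give at 2 to 3 N, meets its shim after 2 to 3 mm and is fully down, 6 mm lower, by about 8 N (a little bump on the way); it springs back when let go. The other three sink less than 1 mm
- corner_far_left (a point): centre of the blue pad on the plate's top at the far left corner, 44 mm above the table when level, at x = 58, y = 60 mm in the stand's frame. One of the four corners (a different one each time; they look alike) is soft: pressed on its pad it begins to give at 2 to 3 N, meets its shim after 2 to 3 mm and is fully down, 6 mm lower, by about 8 N (a little bump on the way); it springs back when let go. The other three sink less than 1 mm
- shim_near_right (a joint): angle (rad) of the near right corner's orange shim tab, hinged at x = -60, y = -65, z = 15.7 mm in the stand's frame (under the plate, 10 mm inside its edge), reaching out towards -y. 0 = flat on its rubber rest, against its stop; grows as the outer end rises. Starts half raised, 0.42 to 0.56. When its corner sinks fully the plate kicks it up to about 0.8
- tab_near_right (a point): middle of the outer end, on the upper face, of the near right shim's tab: 65 mm long from hinge to end, 22 mm wide, 3 mm thick, level when flat (upper face 17 mm above the table). Stiff hinge (0.015 Nm): stays where it is left, and under 1 N swings it down
- shim_near_left (a joint): angle (rad) of the near left corner's orange shim tab, hinged at x = -60, y = 65, z = 15.7 mm in the stand's frame (under the plate, 10 mm inside its edge), reaching out towards +y. 0 = flat on its rubber rest, against its stop; grows as the outer end rises. Starts half raised, 0.42 to 0.56. When its corner sinks fully the plate kicks it up to about 0.8
- tab_near_left (a point): middle of the outer end, on the upper face, of the near left shim's tab: 65 mm long from hinge to end, 22 mm wide, 3 mm thick, level when flat (upper face 17 mm above the table). Stiff hinge (0.015 Nm): stays where it is left, and under 1 N swings it down
- shim_far_right (a joint): angle (rad) of the far right corner's orange shim tab, hinged at x = 60, y = -65, z = 15.7 mm in the stand's frame (under the plate, 10 mm inside its edge), reaching out towards -y. 0 = flat on its rubber rest, against its stop; grows as the outer end rises. Starts half raised, 0.42 to 0.56. When its corner sinks fully the plate kicks it up to about 0.8
- tab_far_right (a point): middle of the outer end, on the upper face, of the far right shim's tab: 65 mm long from hinge to end, 22 mm wide, 3 mm thick, level when flat (upper face 17 mm above the table). Stiff hinge (0.015 Nm): stays where it is left, and under 1 N swings it down
- shim_far_left (a joint): angle (rad) of the far left corner's orange shim tab, hinged at x = 60, y = 65, z = 15.7 mm in the stand's frame (under the plate, 10 mm inside its edge), reaching out towards +y. 0 = flat on its rubber rest, against its stop; grows as the outer end rises. Starts half raised, 0.42 to 0.56. When its corner sinks fully the plate kicks it up to about 0.8
- tab_far_left (a point): middle of the outer end, on the upper face, of the far left shim's tab: 65 mm long from hinge to end, 22 mm wide, 3 mm thick, level when flat (upper face 17 mm above the table). Stiff hinge (0.015 Nm): stays where it is left, and under 1 N swings it down
- glue_mid (a point): middle (57 mm up) of a loose white glue bottle, 48 mm across, 115 mm tall, standing; bystander
- tape: loose roll of yellow tape lying flat, 90 mm across, 24 mm tall, origin at the centre of its underside; bystander
- driver: loose screwdriver with a red handle, 170 mm long, lying; bystander

How it is judged (in metres and radians):
On the way, in this order (a step that is already met when the one before it is completed fails the run):
1. the rocking corner is pressed right down and has kicked its shim up (((z of corner_near_right in the frame of stand below 0.041 m and value of joint shim_near_right above 0.65 rad and contact force between the fingers and plate above 0.5 N) or (z of corner_near_left in the frame of stand below 0.041 m and value of joint shim_near_left above 0.65 rad and contact force between the fingers and plate above 0.5 N) or (z of corner_far_right in the frame of stand below 0.041 m and value of joint shim_far_right above 0.65 rad and contact force between the fingers and plate above 0.5 N) or (z of corner_far_left in the frame of stand below 0.041 m and value of joint shim_far_left above 0.65 rad and contact force between the fingers and plate above 0.5 N))), for 0.05 s.
2. that corner's shim is pressed flat, the other three untouched (((value of joint shim_near_right below 0.08 rad and value of joint shim_near_left between 0.34 and 0.64 rad and value of joint shim_far_right between 0.34 and 0.64 rad and value of joint shim_far_left between 0.34 and 0.64 rad) or (value of joint shim_near_left below 0.08 rad and value of joint shim_near_right between 0.34 and 0.64 rad and value of joint shim_far_right between 0.34 and 0.64 rad and value of joint shim_far_left between 0.34 and 0.64 rad) or (value of joint shim_far_right below 0.08 rad and value of joint shim_near_right between 0.34 and 0.64 rad and value of joint shim_near_left between 0.34 and 0.64 rad and value of joint shim_far_left between 0.34 and 0.64 rad) or (value of joint shim_far_left below 0.08 rad and value of joint shim_near_right between 0.34 and 0.64 rad and value of joint shim_near_left between 0.34 and 0.64 rad and value of joint shim_far_right between 0.34 and 0.64 rad))), for 0.2 s.
At the end, for the whole second after the job is handed in: the rocking corner's shim lies flat (below 0.08 rad), the other three stand between 0.34 and 0.64 rad, and the plate rests level (within 0.02 rad) on its feet, within 6 mm of the stand's centre (((value of joint shim_near_right below 0.08 rad and value of joint shim_near_left between 0.34 and 0.64 rad and value of joint shim_far_right between 0.34 and 0.64 rad and value of joint shim_far_left between 0.34 and 0.64 rad) or (value of joint shim_near_left below 0.08 rad and value of joint shim_near_right between 0.34 and 0.64 rad and value of joint shim_far_right between 0.34 and 0.64 rad and value of joint shim_far_left between 0.34 and 0.64 rad) or (value of joint shim_far_right below 0.08 rad and value of joint shim_near_right between 0.34 and 0.64 rad and value of joint shim_near_left between 0.34 and 0.64 rad and value of joint shim_far_left between 0.34 and 0.64 rad) or (value of joint shim_far_left below 0.08 rad and value of joint shim_near_right between 0.34 and 0.64 rad and value of joint shim_near_left between 0.34 and 0.64 rad and value of joint shim_far_right between 0.34 and 0.64 rad)) and horizontal distance between plate and stand below 0.006 m and angle between plate's own z axis and vertical below 0.02 rad and z of plate in the frame of stand between 0.034 and 0.039 m and linear speed of plate below 0.02 m/s); the robot touches nothing.
It fails at once if a sound corner's shim is pressed down ((value of joint shim_near_right below 0.34 rad and ((value of joint shim_near_left above 0.64 rad or value of joint shim_near_left below 0.34 rad) or (value of joint shim_far_right above 0.64 rad or value of joint shim_far_right below 0.34 rad) or (value of joint shim_far_left above 0.64 rad or value of joint shim_far_left below 0.34 rad))) or (value of joint shim_near_left below 0.34 rad and ((value of joint shim_near_right above 0.64 rad or value of joint shim_near_right below 0.34 rad) or (value of joint shim_far_right above 0.64 rad or value of joint shim_far_right below 0.34 rad) or (value of joint shim_far_left above 0.64 rad or value of joint shim_far_left below 0.34 rad))) or (value of joint shim_far_right below 0.34 rad and ((value of joint shim_near_right above 0.64 rad or value of joint shim_near_right below 0.34 rad) or (value of joint shim_near_left above 0.64 rad or value of joint shim_near_left below 0.34 rad) or (value of joint shim_far_left above 0.64 rad or value of joint shim_far_left below 0.34 rad))) or (value of joint shim_far_left below 0.34 rad and ((value of joint shim_near_right above 0.64 rad or value of joint shim_near_right below 0.34 rad) or (value of joint shim_near_left above 0.64 rad or value of joint shim_near_left below 0.34 rad) or (value of joint shim_far_right above 0.64 rad or value of joint shim_far_right below 0.34 rad)))).
It fails at once if the plate is lifted off its feet (z of plate in the frame of stand above 0.044 m).
It fails at once if the glue, tape or screwdriver is moved (distance of any of glue_mid, tape, driver from where it was at the start of the episode above 0.02 m).
It also fails if it takes over 54 s, if anything falls off the work surface, if the arm or the gripper's body presses on something with over 40 N, if the wrist force passes 120 N, or if a joint passes its speed limit or range.

## Working session

There is one attempt and no reset: what is moved stays moved. The work goes in short steps, Python scripts to look and compute and a tool call to move; the robot and the scene stay as the last step left them, time stands still between calls to the robot, and variables do not carry over. Pictures are saved under pics/ and viewed, and the job is handed in when it is done.

Besides the shell and the picture viewer there is one more tool, called after "Emit:" as name(argument=value, ...) on one line, values as JSON. drive_tool: Moves the arm, as the interface text tells. Its arguments: {"type":"object","properties":{"steps":{"type":"array","items":{"type":"object","properties":{"slide":{"type":"array","items":{"type":"number"}},"dr":{"type":"array","items":{"type":"number"}},"fingers":{"type":"number"}}}}},"required":["steps"]}

```bash
mkdir -p pics; ls; python3 - <<'E'
from cell import env, optics
import cv2
print(env.state())
for n in("side","top"):
    cv2.imwrite(f"pics/{n}0.png",optics.read_camera(n)[:,:,::-1]); print(optics.camera_model(n))
E
```

```text
pics
{'t': 0.0, 'joints': array([ 1.24040664e+00,  4.91534522e-01,  1.55945452e+00,  1.31301076e-05,
        1.09171445e+00, -1.05602036e-01]), 'qvel': array([ 0.00015591, -0.00193024,  0.00057405, -0.00030419,  0.00125754,
       -0.00050501]), 'tau': array([-4.85470937e-04, -6.12648010e+01, -2.58184952e+01,  6.92013488e-02,
        4.82780510e-02, -1.49703887e-04]), 'eef_pos': array([139.20633719, 609.04305568, 214.07556173]), 'tcp_rot': array([-1.57189976e+00,  1.28669769e-04, -2.24793777e-01]), 'ft_force': array([-0.84665344,  0.04002669, -0.08059087]), 'moment': array([-0.02517708,  0.06044712,  0.00383904]), 'opening': 0.9987982387476898}
{'mtx': array([[490.52920111,   0.        , 318.15476101],
       [  0.        , 490.52920111, 250.99347758],
       [  0.        ,   0.        ,   1.        ]]), 'distortion': array([-0.12136093,  0.        ,  0.        ,  0.        ,  0.        ]), 'R': array([[-0.85448331, -0.5193033 ,  0.01350377],
       [-0.32062826,  0.50676596, -0.80024108],
       [ 0.40872458, -0.68812234, -0.59952637]]), 't': array([557.00667903, 243.03232114, 622.11013704])}
{'mtx': array([[527.07576108,   0.        , 324.02297756],
       [  0.        , 527.07576108, 248.8917214 ],
       [  0.        ,   0.        ,   1.        ]]), 'distortion': array([-0.15286376,  0.        ,  0.        ,  0.        ,  0.        ]), 'R': array([[-0.02226785, -0.99970951, -0.00922124],
       [-0.99627941,  0.02295766, -0.08306792],
       [ 0.08325549,  0.00733719, -0.99650122]]), 't': array([  43.90586422,  603.51880824, 1029.22192977])}
```

View pics/side0.png

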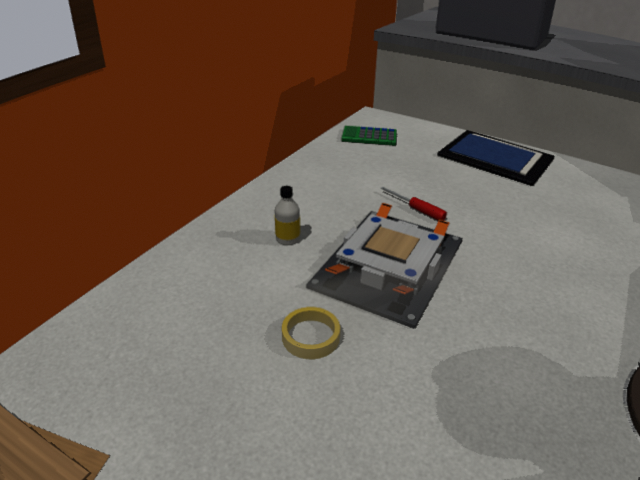

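View pics/top0.png

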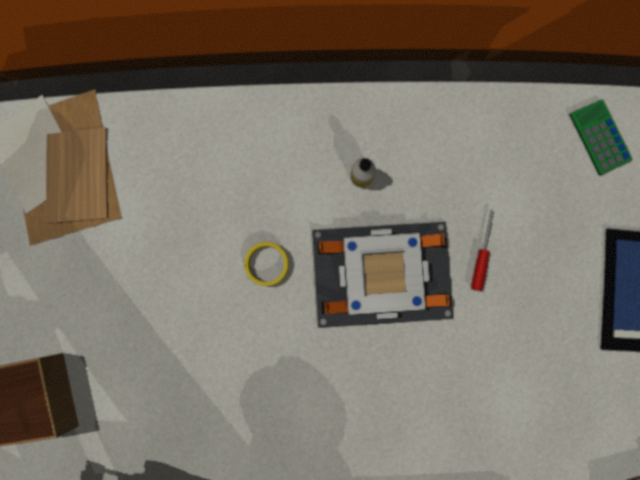

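```bash
python3 - <<'E'
import cv2
a=cv2.imread("pics/top0.png")[215:335,300:460]; cv2.imwrite("pics/tc.png",cv2.resize(a,None,fx=5,fy=5,interpolation=cv2.INTER_CUBIC))
a=cv2.imread("pics/side0.png")[180:325,300:470]; cv2.imwrite("pics/sc.png",cv2.resize(a,None,fx=4,fy=4,interpolation=cv2.INTER_CUBIC))
E
cat > h.py <<'E'
import numpy as np, cv2
from cell import env, optics
def ray(n,p,z):
    m=optics.camera_model(n)
    u=cv2.undistortPoints(np.array([[p]],float),m["mtx"],m["distortion"])[0,0]
    d=m["R"].T@np.array([u[0],u[1],1]); c=-m["R"].T@m["t"]
    return c+d*(z-c[2])/d[2]
def proj(n,X):
    m=optics.camera_model(n)
    return cv2.projectPoints(np.array(X,float).reshape(-1,1,3),cv2.Rodrigues(m["R"])[0],m["t"],m["mtx"],m["distortion"])[0][:,0]
def blobs(n,box,f):
    im=optics.read_camera(n) if isinstance(n,str) else n
E
python3 - <<'E'
import cv2,numpy as np
from h import *
for n in("top","side"):
    im=cv2.imread(f"pics/{n}0.png").astype(int)
    mk=((im[:,:,0]>im[:,:,2]+50)&(im[:,:,0]>im[:,:,1]+30)).astype(np.uint8)
    mk[:210]=0; mk[:,550:]=0
    k,l,s,c=cv2.connectedComponentsWithStats(mk)
    for i in range(1,k):
        if s[i,4]>15: print(n,c[i].round(1),s[i,4],ray(n,c[i],44).round(1))
E
```

```text
top [412.3 241.7] 49 [ 613.  -144.4   44. ]
top [351.6 245.5] 51 [608.2 -24.2  44. ]
top [416.6 300.6] 54 [ 497.  -148.9   44. ]
top [355.6 304.7] 54 [492.1 -29.1  44. ]
side [375.4 219.2] 33 [ 611.1 -144.8   44. ]
side [432.8 236.5] 43 [ 495.3 -149.6   44. ]
side [347.9 251.5] 51 [606.5 -24.7  44. ]
```

View pics/tc.png

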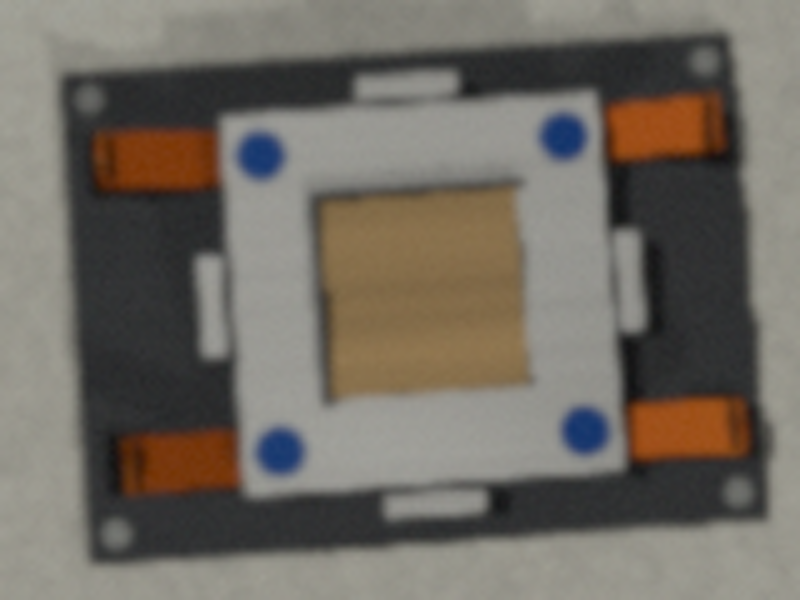

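View pics/sc.png

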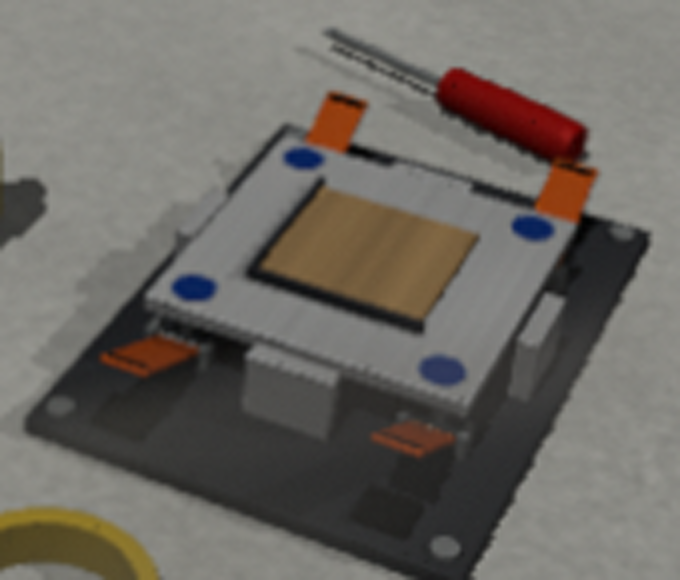

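Emit:
drive_tool(steps=[{"slide": [0.32, 0.015, -0.24], "dr": [0, -0.265, 0], "fingers": 0}, {"slide": [0.32, 0.015, -0.24], "dr": [0, -0.265, 0], "fingers": 0}, {"slide": [0.32, 0.015, -0.24], "dr": [0, -0.265, 0], "fingers": 0}, {"slide": [0.32, 0.015, -0.24], "dr": [0, -0.265, 0], "fingers": 0}, {"slide": [0.32, 0.015, -0.24], "dr": [0, -0.265, 0], "fingers": 0}])

```text
t: 0.52
eef_pos: [273.5, 450.0, 206.6]
tcp_rot: [-1.571, 0.0, 0.041]
ft_force: [0.3, 0.3, 0.6]
opening: 0.707
```

```bash
cat >> h.py <<'E'
from scipy.spatial.transform import Rotation as Ro
def go(x,y,z,yaw=0.04):
    s=env.state(); R=Ro.from_euler('xyz',s["tcp_rot"]); T=Ro.from_euler('xyz',[-np.pi/2,0,yaw])
    print("t",round(s["t"],2),s["eef_pos"].round(1),s["tcp_rot"].round(3),"F",s["ft_force"].round(2),"op",round(s["opening"],2))
    print("slide",(R.inv().apply(np.array([x,y,z])-s["eef_pos"])/1000).round(4),"dr",(R.inv()*T).as_rotvec().round(3))
E
python3 -c "
from h import *
go(480,-29,100)
print(ray('top',(364,165),115),ray('side',(287,190),115),ray('top',(266,264),24),ray('top',(481,270),15))"
```

```text
t 0.52 [273.5 450.  206.6] [-1.571  0.     0.041] F [0.29 0.32 0.58] op 0.71
slide [ 0.1868  0.1067 -0.487 ] dr [ 0.     0.001 -0.   ]
[751.88543882 -48.36103458 115.        ] [746.70841981 -44.11834543 115.        ] [576.76623658 147.18878465  24.        ] [ 554.72028499 -288.41262506   15.        ]
```

Emit:
drive_tool(steps=[{"slide": [0.1, 0.02, -0.15], "fingers": 0}, {"slide": [0.1, 0.02, -0.15], "fingers": 0}, {"slide": [0.1, 0.02, -0.15], "fingers": 0}, {"slide": [0.2, 0.1, -0.48], "fingers": 0}, {"slide": [0.2, 0.1, -0.48], "fingers": 0}])

```text
invalid input
```

Emit:
drive_tool(steps=[{"slide": [0.1, 0.06, -0.28], "fingers": 0}, {"slide": [0.1, 0.06, -0.28], "fingers": 0}, {"slide": [0.1, 0.06, -0.28], "fingers": 0}, {"slide": [0.1, 0.06, -0.28], "fingers": 0}, {"slide": [0.1, 0.06, -0.28], "fingers": 0}])

```text
invalid input
```

```bash
python3 -c "
from h import *
go(491.5,-29,80)"
```

```text
t 0.52 [273.5 450.  206.6] [-1.571  0.     0.041] F [0.29 0.32 0.58] op 0.71
slide [ 0.1983  0.1267 -0.4875] dr [ 0.     0.001 -0.   ]
```

dr is required.

Emit:
drive_tool(steps=[{"slide": [0.1, 0.02, -0.15], "dr": [0, 0, 0], "fingers": 0}, {"slide": [0.1, 0.02, -0.15], "dr": [0, 0, 0], "fingers": 0}, {"slide": [0.1, 0.02, -0.15], "dr": [0, 0, 0], "fingers": 0}, {"slide": [0.2, 0.1, -0.48], "dr": [0, 0, 0], "fingers": 0}, {"slide": [0.2, 0.1, -0.48], "dr": [0, 0, 0], "fingers": 0}])

```text
t: 0.93
eef_pos: [376.4, 273.6, 175.2]
tcp_rot: [-1.571, -0.0, 0.04]
ft_force: [1.8, 0.5, -0.2]
opening: 0.353
```

```bash
python3 -c "
from h import *
go(491.5,-29,80)"
```

```text
t 0.93 [376.4 273.6 175.2] [-1.571 -0.     0.04 ] F [ 1.84  0.45 -0.2 ] op 0.35
slide [ 0.1028  0.0952 -0.307 ] dr [-0.  0.  0.]
```

Emit:
drive_tool(steps=[{"slide": [0.1, 0.07, -0.28], "dr": [0, 0, 0], "fingers": 0}, {"slide": [0.1, 0.07, -0.28], "dr": [0, 0, 0], "fingers": 0}, {"slide": [0.1, 0.07, -0.28], "dr": [0, 0, 0], "fingers": 0}, {"slide": [0.1, 0.07, -0.28], "dr": [0, 0, 0], "fingers": 0}, {"slide": [0.1, 0.07, -0.28], "dr": [0, 0, 0], "fingers": 0}])

```text
t: 1.35
eef_pos: [451.8, 85.3, 127.3]
tcp_rot: [-1.571, -0.0, 0.04]
ft_force: [1.4, 1.4, 0.3]
opening: 0.024
```

Emit:
drive_tool(steps=[{"slide": [0, 0, 0], "dr": [0, 0, 0], "fingers": 0}, {"slide": [0, 0, 0], "dr": [0, 0, 0], "fingers": 0}])

```text
t: 1.52
eef_pos: [451.7, 85.5, 127.1]
tcp_rot: [-1.571, 0.001, 0.036]
ft_force: [0.5, -0.3, 0.5]
opening: 0.003
```

```bash
python3 -c "
from h import *
go(491.5,-29,60)"
```

```text
t 1.52 [451.7  85.5 127.1] [-1.571e+00  1.000e-03  3.600e-02] F [ 0.46 -0.33  0.47] op 0.0
slide [ 0.0357  0.067  -0.1158] dr [-0.    -0.004 -0.001]
```

Emit:
drive_tool(steps=[{"slide": [0.0355, 0.06, -0.116], "dr": [0, -0.003, 0], "fingers": 0}, {"slide": [0.0355, 0.06, -0.116], "dr": [0, -0.003, 0], "fingers": 0}, {"slide": [0.0355, 0.06, -0.116], "dr": [0, -0.003, 0], "fingers": 0}, {"slide": [0.0355, 0.06, -0.116], "dr": [0, -0.003, 0], "fingers": 0}, {"slide": [0.0355, 0.06, -0.116], "dr": [0, -0.003, 0], "fingers": 0}])

```text
t: 1.93
eef_pos: [491.7, -27.9, 66.7]
tcp_rot: [-1.57, 0.002, 0.042]
ft_force: [0.7, 0.3, 0.8]
opening: 0.007
```

```bash
python3 -c "
from h import *
cv2.imwrite('pics/a.png',optics.read_camera('side')[100:350,200:550,::-1].repeat(2,0).repeat(2,1))
go(491.5,-29,46)"
```

```text
t 1.98 [491.3 -26.7  67.4] [-1.57e+00  1.00e-03  4.20e-02] F [-0.06  0.23  0.66] op 0.0
slide [ 0.0001  0.0214 -0.0023] dr [-0.001  0.002 -0.001]
```

View pics/a.png

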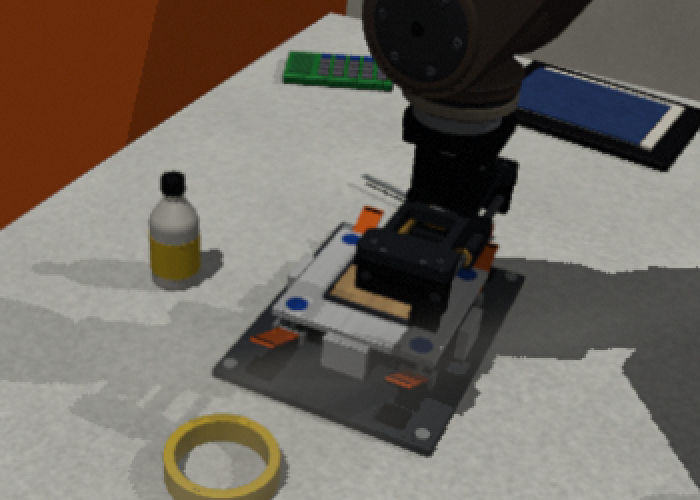

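```bash
python3 -c "
from h import *
im=optics.read_camera('side').copy()
p=proj('side',[env.state()['eef_pos'],[491.5,-29,44]]); print(p)
im[:]=np.clip(im.astype(float)*1.6,0,255)
for q in p: cv2.circle(im,tuple(int(v) for v in q.round()),1,(0,255,0),-1)
cv2.imwrite('pics/b.png',cv2.resize(im[190:300,340:480,::-1],None,fx=5,fy=5))
"
```

```text
[[410.75357607 261.97319269]
 [409.46305337 272.24545412]]
```

View pics/b.png

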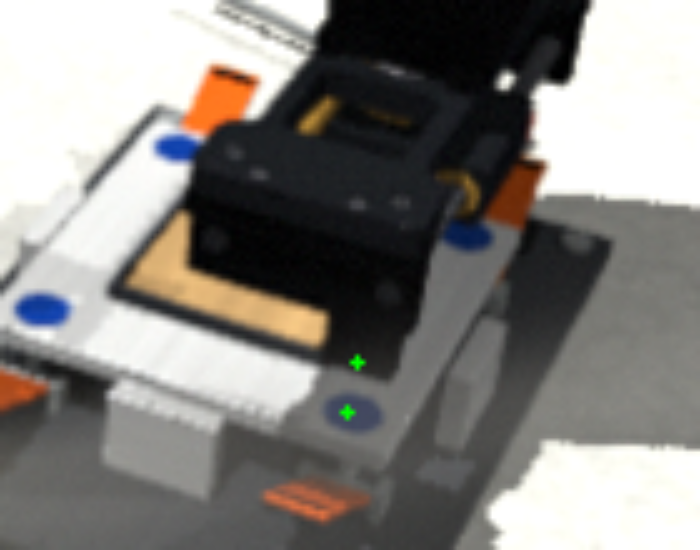

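Emit:
drive_tool(steps=[{"slide": [0, 0.012, -0.0015], "dr": [0, 0, 0], "fingers": 0}, {"slide": [0, 0.018, -0.0015], "dr": [0, 0, 0], "fingers": 0}, {"slide": [0, 0.021, -0.0015], "dr": [0, 0, 0], "fingers": 0}, {"slide": [0, 0.022, -0.0015], "dr": [0, 0, 0], "fingers": 0}, {"slide": [0, 0.022, -0.0015], "dr": [0, 0, 0], "fingers": 0}])

```text
t: 2.45
eef_pos: [491.6, -28.0, 46.0]
tcp_rot: [-1.571, -0.0, 0.044]
ft_force: [0.3, -0.1, -0.6]
opening: 0.004
```

Emit:
drive_tool(steps=[{"slide": [0, 0.001, 0], "dr": [0, 0, 0], "fingers": 0}, {"slide": [0, 0.002, 0], "dr": [0, 0, 0], "fingers": 0}, {"slide": [0, 0.002, 0], "dr": [0, 0, 0], "fingers": 0}])

```text
t: 2.7
eef_pos: [491.9, -28.5, 44.3]
tcp_rot: [-1.571, -0.001, 0.043]
ft_force: [-0.3, 2.1, 4.8]
opening: 0.003
```

Emit:
drive_tool(steps=[{"slide": [0, 0.001, 0], "dr": [0, 0, 0], "fingers": 0}, {"slide": [0, 0.001, 0], "dr": [0, 0, 0], "fingers": 0}])

```text
t: 2.87
eef_pos: [491.9, -28.5, 44.1]
tcp_rot: [-1.571, -0.001, 0.043]
ft_force: [-4.0, 3.8, 19.6]
opening: 0.004
```

Emit:
drive_tool(steps=[{"slide": [0, -0.018, 0], "dr": [0, 0, 0], "fingers": 0}, {"slide": [0, -0.018, -0.04], "dr": [0, 0, 0], "fingers": 0}, {"slide": [0, -0.018, -0.08], "dr": [0, 0, 0], "fingers": 0}, {"slide": [0, -0.016, -0.12], "dr": [0, 0, 0], "fingers": 0}, {"slide": [0, -0.008, -0.12], "dr": [0, 0, 0], "fingers": 0}])

```text
t: 3.28
eef_pos: [498.4, -154.4, 51.8]
tcp_rot: [-1.573, -0.004, 0.039]
ft_force: [-0.1, -0.3, 0.9]
opening: 0.009
```

```bash
python3 -c "
from h import *
go(496.5,-149,45)"
```

```text
t 3.28 [ 498.4 -154.4   51.8] [-1.573 -0.004  0.039] F [-0.07 -0.3   0.91] op 0.01
slide [-0.0017  0.0068  0.0055] dr [ 0.003 -0.001  0.004]
```

Emit:
drive_tool(steps=[{"slide": [0, 0, 0], "dr": [0, 0, 0], "fingers": 0}, {"slide": [0, 0.002, 0], "dr": [0, 0, 0], "fingers": 0}, {"slide": [0, 0.004, 0], "dr": [0, 0, 0], "fingers": 0}, {"slide": [0, 0.006, 0], "dr": [0, 0, 0], "fingers": 0}, {"slide": [0, 0.006, 0], "dr": [0, 0, 0], "fingers": 0}])

```text
t: 3.7
eef_pos: [496.9, -147.6, 44.6]
tcp_rot: [-1.57, 0.0, 0.045]
ft_force: [-0.1, -0.5, 0.2]
opening: 0.005
```

Emit:
drive_tool(steps=[{"slide": [0, 0.001, 0], "dr": [0, 0, 0], "fingers": 0}, {"slide": [0, 0.002, 0], "dr": [0, 0, 0], "fingers": 0}, {"slide": [0, 0.002, 0], "dr": [0, 0, 0], "fingers": 0}])

```text
t: 3.95
eef_pos: [497.0, -147.8, 44.2]
tcp_rot: [-1.571, -0.001, 0.044]
ft_force: [-4.1, 5.9, 19.8]
opening: 0.007
```

Emit:
drive_tool(steps=[{"slide": [0, -0.018, 0], "dr": [0, 0, 0], "fingers": 0}, {"slide": [0.04, -0.018, 0], "dr": [0, 0, 0], "fingers": 0}, {"slide": [0.08, -0.018, 0], "dr": [0, 0, 0], "fingers": 0}, {"slide": [0.116, -0.016, -0.001], "dr": [0, 0, 0], "fingers": 0}, {"slide": [0.116, -0.009, -0.001], "dr": [0, 0, 0], "fingers": 0}])

```text
t: 4.37
eef_pos: [619.0, -144.3, 53.0]
tcp_rot: [-1.573, -0.007, 0.045]
ft_force: [-1.3, 0.5, 0.1]
opening: 0.006
```

Emit:
drive_tool(steps=[{"slide": [0, 0, 0], "dr": [0, 0, 0], "fingers": 0}, {"slide": [0, 0.002, 0], "dr": [0, 0, 0], "fingers": 0}, {"slide": [0, 0.004, 0], "dr": [0, 0, 0], "fingers": 0}, {"slide": [0, 0.006, 0], "dr": [0, 0, 0], "fingers": 0}, {"slide": [0, 0.006, 0], "dr": [0, 0, 0], "fingers": 0}])

```text
t: 4.78
eef_pos: [612.1, -144.6, 45.6]
tcp_rot: [-1.57, 0.001, 0.043]
ft_force: [-0.7, -0.5, -0.1]
opening: 0.006
```

Emit:
drive_tool(steps=[{"slide": [0, 0.001, 0], "dr": [0, 0, 0], "fingers": 0}, {"slide": [0, 0.002, 0], "dr": [0, 0, 0], "fingers": 0}, {"slide": [0, 0.002, 0], "dr": [0, 0, 0], "fingers": 0}])

```text
t: 5.03
eef_pos: [612.7, -144.8, 44.3]
tcp_rot: [-1.571, -0.0, 0.043]
ft_force: [-1.6, 0.5, 5.2]
opening: 0.006
```

Emit:
drive_tool(steps=[{"slide": [0, 0.001, 0], "dr": [0, 0, 0], "fingers": 0}, {"slide": [0, 0.001, 0], "dr": [0, 0, 0], "fingers": 0}])

```text
t: 5.2
eef_pos: [612.7, -144.8, 44.2]
tcp_rot: [-1.571, -0.0, 0.043]
ft_force: [-4.4, 0.9, 13.7]
opening: 0.005
```

Sound as well; so far-left should be the soft one.

Emit:
drive_tool(steps=[{"slide": [0, -0.018, 0], "dr": [0, 0, 0], "fingers": 0}, {"slide": [0, -0.018, 0.04], "dr": [0, 0, 0], "fingers": 0}, {"slide": [0, -0.018, 0.08], "dr": [0, 0, 0], "fingers": 0}, {"slide": [0, -0.016, 0.12], "dr": [0, 0, 0], "fingers": 0}, {"slide": [0, -0.009, 0.12], "dr": [0, 0, 0], "fingers": 0}])

```text
t: 5.62
eef_pos: [607.2, -19.2, 52.7]
tcp_rot: [-1.57, -0.001, 0.047]
ft_force: [-0.1, 0.6, -0.3]
opening: 0.003
```

Emit:
drive_tool(steps=[{"slide": [0, 0, 0], "dr": [0, 0, 0], "fingers": 0}, {"slide": [0, 0.002, 0], "dr": [0, 0, 0], "fingers": 0}, {"slide": [0, 0.004, 0], "dr": [0, 0, 0], "fingers": 0}, {"slide": [0, 0.006, 0], "dr": [0, 0, 0], "fingers": 0}, {"slide": [0, 0.006, 0], "dr": [0, 0, 0], "fingers": 0}])

```text
t: 6.03
eef_pos: [607.6, -25.8, 45.4]
tcp_rot: [-1.571, 0.0, 0.042]
ft_force: [-0.3, 1.3, -0.0]
opening: 0.002
```

Emit:
drive_tool(steps=[{"slide": [0, 0.001, 0], "dr": [0, 0, 0], "fingers": 0}, {"slide": [0, 0.002, 0], "dr": [0, 0, 0], "fingers": 0}, {"slide": [0, 0.003, 0], "dr": [0, 0, 0], "fingers": 0}, {"slide": [0, 0.003, 0], "dr": [0, 0, 0], "fingers": 0}])

```text
t: 6.37
eef_pos: [607.8, -25.1, 42.8]
tcp_rot: [-1.571, -0.0, 0.043]
ft_force: [-0.0, -2.0, 2.5]
opening: 0.003
```

Soft. Press right down gently.

Emit:
drive_tool(steps=[{"slide": [0, 0.001, 0], "dr": [0, 0, 0], "fingers": 0}, {"slide": [0, 0.002, 0], "dr": [0, 0, 0], "fingers": 0}, {"slide": [0, 0.003, 0], "dr": [0, 0, 0], "fingers": 0}, {"slide": [0, 0.003, 0], "dr": [0, 0, 0], "fingers": 0}])

```text
t: 6.7
eef_pos: [608.0, -24.8, 40.2]
tcp_rot: [-1.571, -0.001, 0.043]
ft_force: [0.2, -1.8, 5.0]
opening: 0.007
```

Emit:
drive_tool(steps=[{"slide": [0, 0.001, 0], "dr": [0, 0, 0], "fingers": 0}, {"slide": [0, 0.002, 0], "dr": [0, 0, 0], "fingers": 0}, {"slide": [0, 0.003, 0], "dr": [0, 0, 0], "fingers": 0}, {"slide": [0, 0.003, 0], "dr": [0, 0, 0], "fingers": 0}])

```text
t: 7.03
eef_pos: [608.2, -24.8, 38.0]
tcp_rot: [-1.571, -0.002, 0.043]
ft_force: [-1.6, -1.2, 15.1]
opening: 0.002
```

Fully down (38.0). Look at the shim.

```bash
python3 -c "
from h import *
im=np.clip(optics.read_camera('side').astype(float)*1.5,0,255).astype(np.uint8)
cv2.imwrite('pics/c.png',cv2.resize(im[180:325,290:470,::-1],None,fx=4,fy=4))
go(607.5,-24.5,60)
"
```

```text
t 7.08 [608.2 -24.8  38. ] [-1.571 -0.002  0.043] F [-1.46 -1.12 14.14] op 0.01
slide [-0.0006 -0.022   0.0003] dr [0.    0.003 0.002]
```

View pics/c.png

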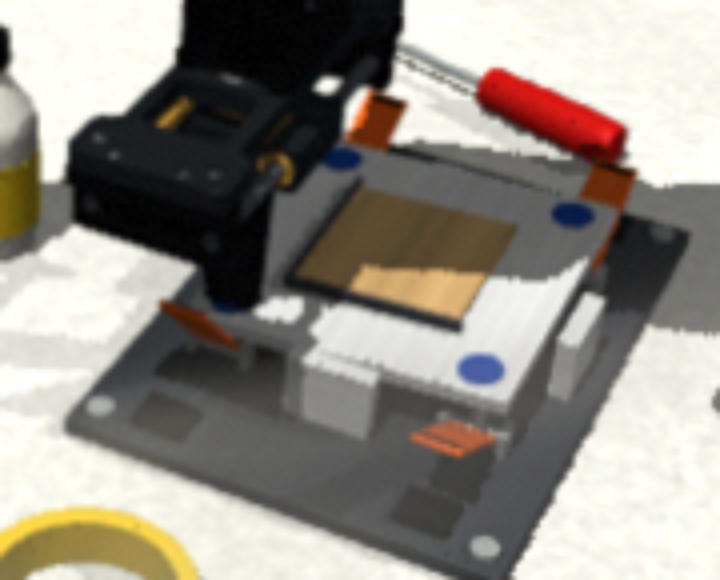

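Emit:
drive_tool(steps=[{"slide": [0, -0.02, 0], "dr": [0, 0, 0], "fingers": 0}, {"slide": [0, -0.045, 0], "dr": [0, 0, 0], "fingers": 0}, {"slide": [0.001, -0.045, 0.03], "dr": [0, 0.003, 0], "fingers": 0}, {"slide": [0.001, -0.045, 0.053], "dr": [0, 0.003, 0], "fingers": 0}, {"slide": [0.001, -0.045, 0.053], "dr": [0, 0.003, 0], "fingers": 0}])

```text
t: 7.5
eef_pos: [605.9, 31.5, 82.0]
tcp_rot: [-1.57, -0.0, 0.042]
ft_force: [-0.0, 0.3, -0.0]
opening: 0.006
```

```bash
python3 -c "
from h import *
im=np.clip(optics.read_camera('side').astype(float)*1.5,0,255).astype(np.uint8)
c,s=np.cos(.04),np.sin(.04)
W=lambda x,y,z:(552+c*x-s*y,-86.8+s*x+c*y,z)
for th in (.5,.65,.8): print(th,((proj('side',[W(49,65+65*np.cos(th),17+65*np.sin(th)),W(71,65+65*np.cos(th),17+65*np.sin(th))])-[290,180])*4).round())
cv2.imwrite('pics/d.png',cv2.resize(im[180:325,290:470,::-1],None,fx=4,fy=4))
print(W(60,113,20));go(*W(60,113,20))
"
```

```text
0.5 [[183. 362.]
 [136. 345.]]
0.65 [[189. 339.]
 [143. 323.]]
0.8 [[197. 317.]
 [150. 301.]]
(np.float64(607.433211636569), np.float64(28.508972103888553), 20)
t 7.55 [606.   30.   81.7] [-1.57   0.     0.043] F [-0.21 -0.42 -0.24] op 0.0
slide [ 0.0014  0.0617 -0.0016] dr [-0.     0.003 -0.   ]
```

View pics/d.png

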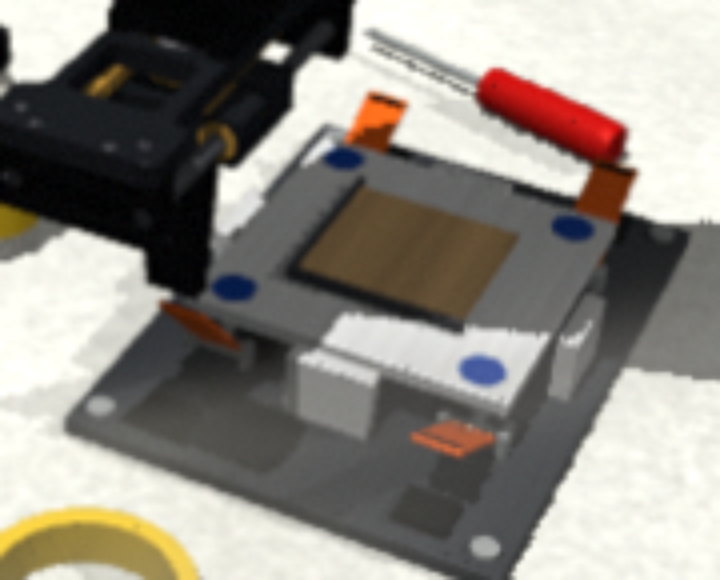

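Emit:
drive_tool(steps=[{"slide": [0.001, 0.012, -0.001], "dr": [0, 0, 0], "fingers": 0}, {"slide": [0.001, 0.024, -0.001], "dr": [0, 0, 0], "fingers": 0}, {"slide": [0.001, 0.036, -0.001], "dr": [0, 0, 0], "fingers": 0}, {"slide": [0.001, 0.048, -0.001], "dr": [0, 0, 0], "fingers": 0}, {"slide": [0.001, 0.056, -0.001], "dr": [0, 0, 0], "fingers": 0}])

```text
t: 7.97
eef_pos: [608.0, 34.4, 25.9]
tcp_rot: [-1.562, -0.003, 0.038]
ft_force: [4.2, 60.1, 10.9]
opening: 0.162
```

Emit:
drive_tool(steps=[{"slide": [0, 0.003, 0], "dr": [0, 0, 0], "fingers": 0}, {"slide": [0, 0.006, 0], "dr": [0, 0, 0], "fingers": 0}, {"slide": [0, 0.007, 0], "dr": [0, 0, 0], "fingers": 0}, {"slide": [0, 0.008, 0], "dr": [0, 0, 0], "fingers": 0}, {"slide": [0, 0.008, 0], "dr": [0, 0, 0], "fingers": 0}])

```text
t: 8.38
eef_pos: [607.5, 26.6, 17.0]
tcp_rot: [-1.571, 0.0, 0.04]
ft_force: [-1.3, 0.6, 9.0]
opening: 0.009
```

```bash
python3 -c "
from h import *
im=np.clip(optics.read_camera('side').astype(float)*1.5,0,255).astype(np.uint8)
cv2.imwrite('pics/e.png',cv2.resize(im[180:325,290:470,::-1],None,fx=4,fy=4))
print(env.state())
"
```

```text
{'t': 8.4333, 'joints': array([-6.51807919e-02,  7.16293053e-01,  1.76173634e+00,  1.84869220e-05,
        6.63702290e-01, -1.67528515e+00]), 'qvel': array([-0.00277038, -0.00232721,  0.00073842,  0.00577356, -0.00078085,
       -0.00121609]), 'tau': array([-6.39209244e-01, -6.05824971e+01, -1.52348793e+01, -3.22969593e-01,
       -2.58108107e-01,  3.45756845e-03]), 'eef_pos': array([607.45222476,  26.39295529,  17.09155595]), 'tcp_rot': array([-1.57077050e+00,  1.37087893e-04,  3.92934735e-02]), 'ft_force': array([-1.34766699,  2.16137665,  8.6403565 ]), 'moment': array([ 0.47740393,  0.20459951, -0.01565657]), 'opening': 0.007572781947416108}
```

View pics/e.png

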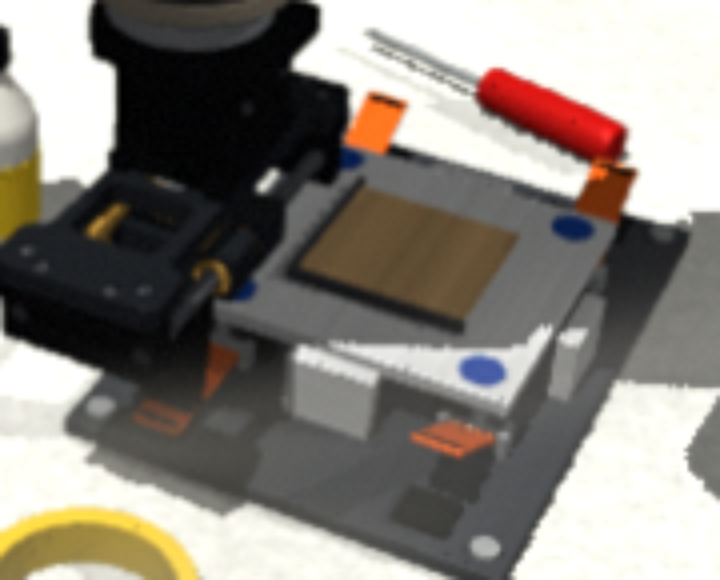

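Emit:
drive_tool(steps=[{"slide": [0, 0, 0], "dr": [0, 0, 0], "fingers": 0}, {"slide": [0, -0.005, 0], "dr": [0, 0, 0], "fingers": 0}, {"slide": [0, -0.03, 0], "dr": [0, 0, 0], "fingers": 0}, {"slide": [0, -0.06, 0], "dr": [0, 0, 0], "fingers": 0}, {"slide": [0, -0.1, 0], "dr": [0, 0, 0], "fingers": 0}])

```text
t: 8.85
eef_pos: [606.1, 26.2, 115.9]
tcp_rot: [-1.57, 0.005, 0.039]
ft_force: [0.7, 0.5, -0.2]
opening: 0.003
```

Emit:
drive_tool(steps=[{"slide": [-0.02, -0.04, 0], "dr": [0, 0, 0], "fingers": 0}, {"slide": [-0.05, -0.07, 0.03], "dr": [0, 0, 0], "fingers": 0}, {"slide": [-0.09, -0.07, 0.06], "dr": [0, 0, 0], "fingers": 0}, {"slide": [-0.12, -0.07, 0.09], "dr": [0, 0, 0], "fingers": 0}, {"slide": [-0.12, -0.07, 0.12], "dr": [0, 0, 0], "fingers": 0}])

```text
t: 9.27
eef_pos: [481.0, 137.5, 187.7]
tcp_rot: [-1.571, 0.001, 0.037]
ft_force: [1.8, 1.0, -0.7]
opening: 0.001
```

Emit:
drive_tool(steps=[{"slide": [0, 0, 0.04], "dr": [0, 0, 0], "fingers": 0}, {"slide": [0, 0, 0.08], "dr": [0, 0, 0], "fingers": 0}, {"slide": [0, 0, 0.08], "dr": [0, 0, 0], "fingers": 0}, {"slide": [0, 0, 0.08], "dr": [0, 0, 0], "fingers": 0}])

```text
t: 9.6
eef_pos: [480.5, 219.6, 186.8]
tcp_rot: [-1.571, 0.001, 0.043]
ft_force: [-0.1, -0.3, 0.1]
opening: 0.004
```

```bash
python3 -c "
from h import *
for n,b in(('side',(180,325,290,470)),('top',(215,335,300,460))):
    im=optics.read_camera(n); cv2.imwrite(f'pics/{n}9f.png',im[:,:,::-1])
    im=np.clip(im.astype(float)*1.5,0,255).astype(np.uint8)
    cv2.imwrite(f'pics/{n}9.png',cv2.resize(im[b[0]:b[1],b[2]:b[3],::-1],None,fx=4,fy=4))
im=cv2.imread('pics/top9f.png').astype(int)
mk=((im[:,:,0]>im[:,:,2]+35)&(im[:,:,0]>im[:,:,1]+20)).astype(np.uint8)
mk[:210]=0; mk[:,550:]=0
k,l,s,c=cv2.connectedComponentsWithStats(mk)
for i in range(1,k):
    if s[i,4]>15: print(c[i].round(1),s[i,4],ray('top',c[i],44).round(1))
print(env.state()['t'],env.state()['ft_force'])
"
```

```text
[412.1 241.9] 66 [ 612.7 -144.    44. ]
[351.6 245.8] 69 [607.7 -24.2  44. ]
[416.6 300.8] 71 [ 496.7 -148.9   44. ]
[355.4 305. ] 45 [491.5 -28.7  44. ]
9.7 [-0.34237619  0.04698322  0.35810764]
```

View pics/side9.png

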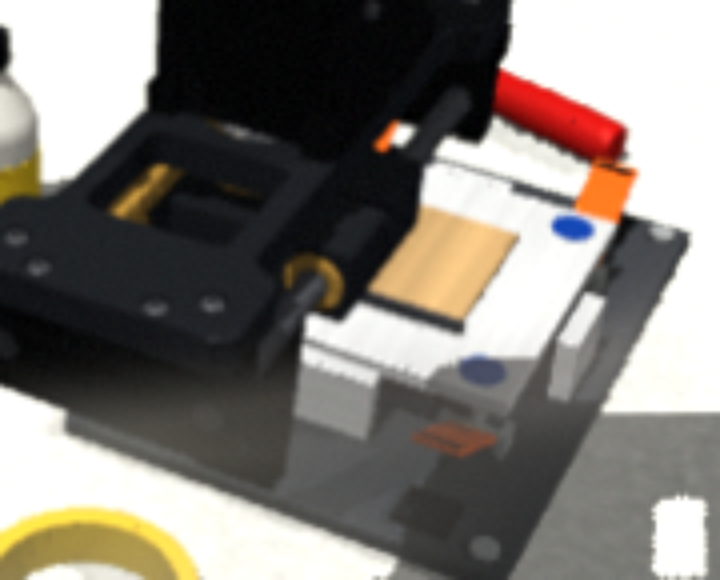

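View pics/top9.png

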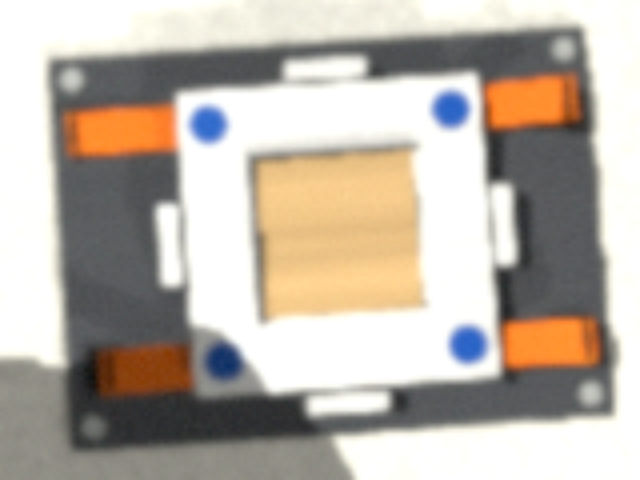

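View pics/side9f.png

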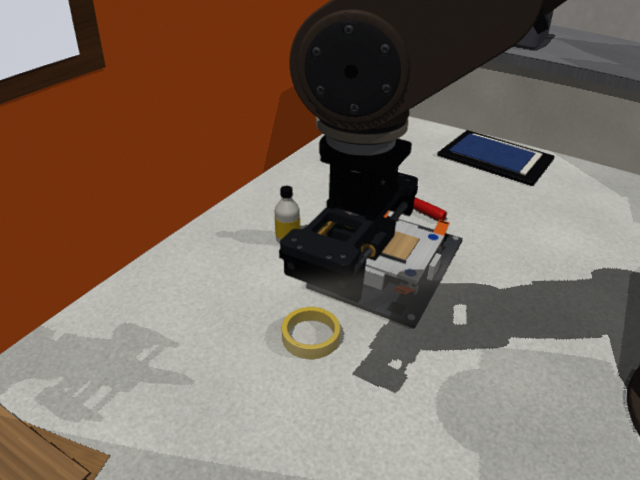

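Emit:
drive_tool(steps=[{"slide": [-0.01, 0, 0.04], "dr": [0, 0, 0], "fingers": 0}, {"slide": [-0.02, 0, 0.08], "dr": [0, 0, 0], "fingers": 0}, {"slide": [-0.03, 0, 0.12], "dr": [0, 0, 0], "fingers": 0}, {"slide": [-0.04, 0, 0.16], "dr": [0, 0, 0], "fingers": 0}, {"slide": [-0.04, 0, 0.16], "dr": [0, 0, 0], "fingers": 0}])

```text
t: 10.12
eef_pos: [433.5, 380.5, 187.3]
tcp_rot: [-1.57, 0.0, 0.042]
ft_force: [-0.4, 0.2, -0.9]
opening: 0.005
```

Emit:
drive_tool(steps=[{"slide": [0, 0, 0.04], "dr": [0, 0, 0], "fingers": 0}, {"slide": [0, 0, 0.08], "dr": [0, 0, 0], "fingers": 0}, {"slide": [0, 0, 0.12], "dr": [0, 0, 0], "fingers": 0}, {"slide": [0, 0, 0.12], "dr": [0, 0, 0], "fingers": 0}, {"slide": [0, 0, 0.12], "dr": [0, 0, 0], "fingers": 0}])

```text
t: 10.53
eef_pos: [430.3, 496.5, 186.6]
tcp_rot: [-1.572, 0.001, 0.04]
ft_force: [0.5, 0.8, -0.1]
opening: 0.003
```

```bash
python3 -c "
from h import *
im=optics.read_camera('side')
im=np.clip(im.astype(float)*1.5,0,255).astype(np.uint8)
cv2.imwrite('pics/f.png',cv2.resize(im[180:325,290:470,::-1],None,fx=4,fy=4))
c,s=np.cos(.04),np.sin(.04)
W=lambda x,y,z:(552+c*x-s*y,-86.8+s*x+c*y,z)
for th in (0,.08,.5): print(th,((proj('side',[W(49,65+65*np.cos(th),17+65*np.sin(th)),W(71,65+65*np.cos(th),17+65*np.sin(th))])-[290,180])*4).round())
print(env.state()['t'],env.state()['eef_pos'])
"
```

```text
0 [[172. 430.]
 [126. 413.]]
0.08 [[172. 420.]
 [126. 403.]]
0.5 [[183. 362.]
 [136. 345.]]
10.5833 [430.34495538 495.49795943 186.80586869]
```

View pics/f.png

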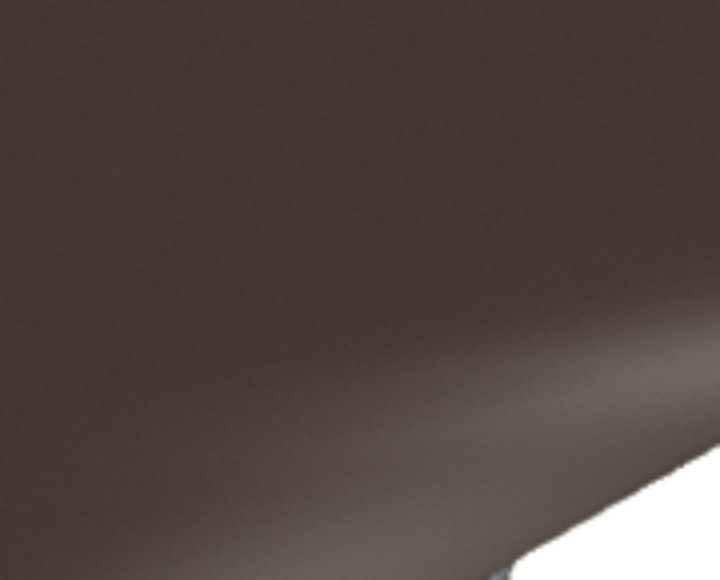

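Emit:
drive_tool(steps=[{"slide": [-0.26, 0, 0.13], "dr": [0, 0, 0], "fingers": 0}, {"slide": [-0.26, 0, 0.13], "dr": [0, 0, 0], "fingers": 0}, {"slide": [-0.26, 0, 0.13], "dr": [0, 0, 0], "fingers": 0}, {"slide": [-0.26, 0, 0.13], "dr": [0, 0, 0], "fingers": 0}, {"slide": [-0.26, 0, 0.13], "dr": [0, 0, 0], "fingers": 0}])

```text
t: 11.0
eef_pos: [239.7, 581.1, 187.9]
tcp_rot: [-1.571, -0.0, 0.037]
ft_force: [0.5, 0.3, -0.6]
opening: 0.005
```

Emit:
drive_tool(steps=[{"slide": [-0.1, 0, 0.05], "dr": [0, 0, 0], "fingers": 0}, {"slide": [-0.1, 0, 0.05], "dr": [0, 0, 0], "fingers": 0}, {"slide": [-0.1, 0, 0.05], "dr": [0, 0, 0], "fingers": 0}, {"slide": [-0.1, 0, 0.05], "dr": [0, 0, 0], "fingers": 0}])

```text
t: 11.33
eef_pos: [135.0, 628.5, 187.9]
tcp_rot: [-1.571, 0.001, 0.042]
ft_force: [0.5, -0.4, 0.6]
opening: 0.004
```

```bash
python3 -c "
from h import *
im=optics.read_camera('side'); cv2.imwrite('pics/g0.png',im[:,:,::-1])
im=np.clip(im.astype(float)*1.5,0,255).astype(np.uint8)
cv2.imwrite('pics/g.png',cv2.resize(im[180:325,290:470,::-1],None,fx=4,fy=4))
print(env.state()['t'],env.state()['eef_pos'])
"
```

```text
11.3833 [137.08186164 627.81451857 187.79847706]
```

View pics/g.png

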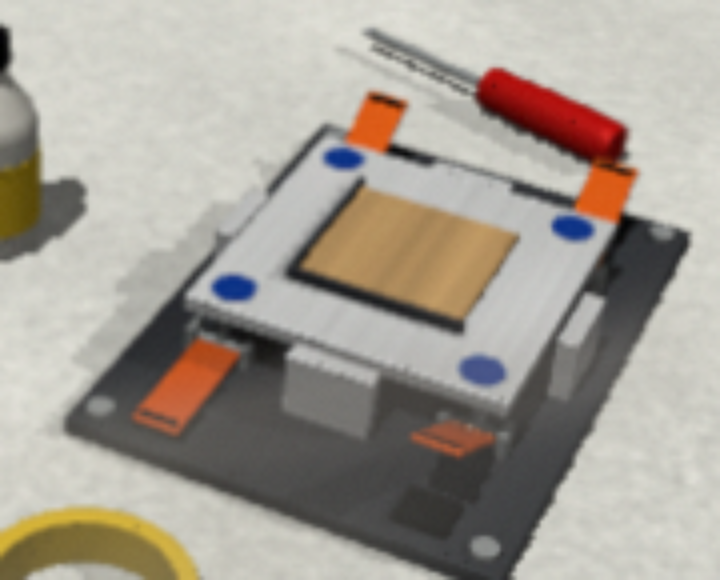

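View pics/g0.png

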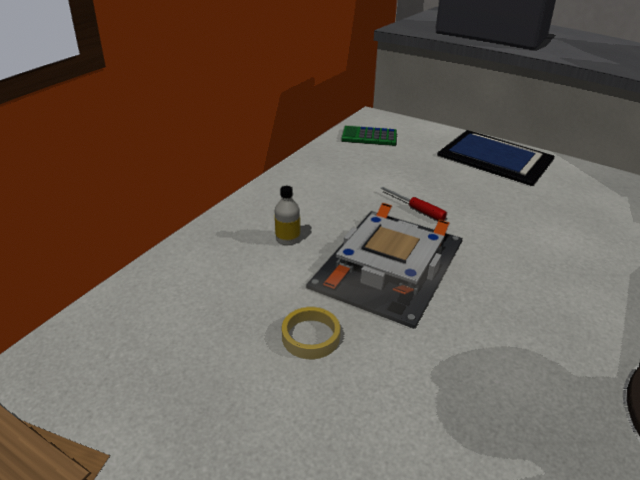

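```bash
python3 -c "
from cell import env
print(env.job_done())"
```

```text
the job is handed in; nothing more can be done
None
```

The rocking corner is the far left one. I pressed it right down so that it kicked its shim up, then pressed that shim flat, backed the arm well clear and handed the job in at about 11.4 s; no verdict was reported.

- **Finding the corner:** the near left, near right and far right corners held at about 44.1–44.2 mm under 14–20 N. The far left one sank to 38.0 mm under about 15 N.
- **Kick:** after release, the side camera showed the far left tab at roughly 0.8 rad, with a few pixels' offset from calibration.
- **Final pictures:**
  - The far left tab's outer edge lies where an angle of 0 rad projects, again to within a few pixels.
  - The other three tabs look unchanged.
  - The plate's pads are within about 1 mm of where they started.
  - The glue, tape and screwdriver have not visibly moved.
- **Disagreement:** on the way down onto the tab, a side force of about 60 N showed for a moment and the shut fingers opened to about 16%, so the tab end probably caught between them. This stayed under the 120 N wrist limit and cleared by itself. The later pictures show no damage or shift.

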